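Press the probe thermometer into its cut-out in the foam tool tray

ROBOT

A 6-joint arm with a two-finger parallel gripper is mounted at the origin on a cart in front of the work surface, level with it; the furniture and walls round the work are solid. World frame = base frame: x ahead of the robot, y to its left, z up, the work surface at z = 0. Lengths are in m, angles in rad, forces in N, time in s.
With the tool pointing down it reaches from about 0.35 to 0.875 m from the base axis. Payload 15.5 kg.
Tool frame: the origin (TCP) lies at the very end of the fingers, on their centre line; the grasp point (between the pads) lies 19 mm behind it; z points along the fingers, y is the direction in which the jaws open and shut (so a half turn about z gives the same grasp; the last joint's range is limited). The gripper opens to 85 mm and grips with 20 to 120 N. Pads are 22 mm wide; open, the fingers measure 114 mm over their backs; the gripper's body (76 mm by 85 mm) begins 54 mm behind the grasp point. The pads swing forward as they close: fully open they stand 13 mm farther back than shut.
Start: joints at [-1.359, 0.494, 1.345, -0, 1.302, -0.096], TCP at [0.189, -0.596, 0.231] pointing down, gripper open.
Joint ranges: [-2.91, 2.91], [-0.82, 2.16], [0.22, 2.67], [-1.22, 4.37], [0.12, 2.79], [-3.08, 3.08]. Speed limits (rad/s): [1.89, 1.89, 2.57, 3.01, 3.01, 3.01].

INTERFACE

Orientations are given as a unit quaternion [x, y, z, w].
In Python, from station import arm, kin, telemetry, viewer, ticket gives the robot as it stands. Calls block until the motion is done:
- arm.move_to(position, orientation): joint-space move of the TCP to a pose.
- arm.move_l(position, attitude=None, max_speed=0.15): straight line of the TCP; attitude=None keeps the orientation; max_speed is the mean speed in m/s.
- arm.set_joints(angles): joint-space move.
- arm.move_gripper(opening, newtons=None): opening from 0.0 (shut) to 1.0 (fully open); newtons is the grip in N (None keeps the last); returns when the fingers have stopped.
- arm.dwell(seconds).
- kin.solve_ik(position, orientation): joint angles nearest the present ones, or None.
- telemetry.get_obs(): the state.
- viewer.capture(name): name is "scene" or "top" or "wrist"; returns the picture (400x640x3 uint8, red, green, blue); there is no depth.
- viewer.camera_model(name): a dict with "mtx" (3x3 intrinsics, pixels), "R" (3x3) and "t" (3): a world point X has camera coordinates R X + t; the wrist camera has in their place "hand_eye" (4x4, takes a point from camera to tool coordinates, whose origin is the TCP and whose axes are the flange's). Camera axes: x right, y down, z forward; pixel columns grow to the right and rows downward; lengths in m; the calibration is good to about 2 mm. A picture is of the moment at which its call begins: read the wrist's pose just before it. camera_model takes no time and is no camera call.
A pose or a line that the arm cannot do raises arm.IKError and nothing moves.
- ticket.close_job(): hands the job in, once; it reports no verdict.
The state is a dict: "t": time; "q": joint angles; "qvel": joint speeds; "joint_efforts": joint torques, N m; "tcp_pos": TCP position; "eef_rot": TCP orientation; "ft_force": force on the tool from outside, world axes, zero at the start; "torque": the same for the moment, N m; "opening": opening from 0.0 (shut) to 1.0 (fully open).
Only numpy, scipy, OpenCV 4.12 (cv2) and the standard library are available. Lean on these libraries where they do the work, as an engineer would, in place of code of your own. Each camera call takes 0.05 s, during which the arm holds its last target.

TASK

Put the probe thermometer away in the foam tool tray: lay it face up over its own cut-out, handle in the wide part and probe in the narrow slot, and press it down until the handle is fully home on the pocket floor. Leave the pastry brush lying in its own pocket, and let go of the thermometer.

Things in the scene. Friction and masses are not known exactly. Their poses are not given: they have to be found in the camera images.
- handle_mid (a point): Centre of the probe thermometer's handle, 8.5 mm above its underside. It lies face up on the table, 50 g: handle 97 mm long, 25 wide (widest half-way up), 17 high, its ends rounded over the last 20 mm, then a thin straight probe 3.5 mm thick. x axis: from handle to probe tip; z: up out of its face. It balances within 3 mm of here: grip it here, across y.
- probe_tip (a point): Tip of the thermometer's probe, 160.5 mm along +x from handle_mid, at the same height. The handle's other end is 49 mm behind handle_mid.
- tool_tray: Fixed shallow white tray, 252 x 198 mm, rim 23 mm high, filled with grey foam, top 21 mm above the table. Origin: centre of its underside; x along its length, z up. Two cut-outs along x, 15 mm deep, dark floor 6 mm above the table: the thermometer's at y = +27 mm, and at y = -57 mm a wider one, 28 to 44 mm across, with the brush in it.
- pocket_mid (a point): Where handle_mid lies when the thermometer is fully home, 14.5 mm above the table; tray frame (-56, 27, 14.5) mm. x axis: the way the probe must point; z up. The cut-out is 29 mm across from 53 mm behind to 52 mm ahead of here, then a slot 12 mm across for the probe: it fits one way round. Home, the handle stands 2 mm above the foam.
- pocket_tip (a point): Where probe_tip lies when the thermometer is fully home, 160.5 mm along +x from pocket_mid; the slot ends 4.5 mm beyond it.
- trough (a point): Centre of the finger trough, on its floor (6 mm above the table); tray frame (-56, 0, 6) mm. It crosses both cut-outs, as deep as they are: 52 mm along the tray's x, 174 mm along y, with pocket_mid 27 mm from here along +y. Fingers go down in it on both sides of the handle and can open there: 60 mm is free to either side of the handle's axis until the brush or the wall.
- ribs (a point): Middle of four round springy foam ribs, 8 mm long, on the side walls of the thermometer's cut-out, 30 mm before and behind this point; their axes are 17 mm above the table. They stand 4 mm proud, 21 mm apart: the handle rests on them by its own weight and must be pushed past them with up to about 10 N; then they hold it down on the floor.
- brush: Flat pastry brush with a wooden handle, 214 x 39 x 15 mm, lying loose in the tray's other cut-out, flush with the foam; origin at the centre of its underside, x from handle to bristles. Not to be moved.
Mind the look-alikes: they are no part of the job. There is more than one size of the part that bears handle_mid; the job needs the largest.

How it is judged:
By the outcome, as a careful person would: the job done as asked, in the order asked, and still so for the second after the job is handed in, with the robot touching nothing.
It also fails if it takes over 40 s, if anything falls off the work surface, if the arm or the gripper's body presses on something with over 40 N, if the wrist force passes 120 N, or if a joint passes its speed limit or range.

## Working session

There is one attempt and no reset: what is moved stays moved. The work goes in short steps, each a Python script; the robot and the scene stay as the last script left them, time stands still between calls to the robot, and variables do not carry over. Pictures are saved under pics/ and viewed, and the job is handed in when it is done.

```bash
mkdir -p pics; ls; python3 - <<'E'
from station import arm, kin, telemetry, viewer, ticket
import cv2
o=telemetry.get_obs(); print(o['t'],o['tcp_pos'],o['eef_rot'],o['opening'])
for n in ("scene","top"):
    im=viewer.capture(n); cv2.imwrite(f"pics/{n}0.png",im[:,:,::-1]); m=viewer.camera_model(n); print(n,m)
print(viewer.camera_model("wrist"))
E
```

```text
pics
0.0 [ 0.18866501 -0.59545747  0.23069637] [ 9.88255619e-01  1.52808520e-01 -5.16089662e-05 -6.20288144e-04] 1.0005418301309252
scene {'mtx': array([[399.40670131,   0.        , 327.59706402],
       [  0.        , 399.40670131, 201.98331302],
       [  0.        ,   0.        ,   1.        ]]), 'R': array([[ 0.75465233, -0.65590262,  0.01707642],
       [-0.24467221, -0.30546715, -0.92023113],
       [ 0.6087983 ,  0.69027644, -0.39100264]]), 't': array([-0.40955445,  0.20431287,  0.54658534])}
top {'mtx': array([[399.71528128,   0.        , 317.1486145 ],
       [  0.        , 399.71528128, 199.56141152],
       [  0.        ,   0.        ,   1.        ]]), 'R': array([[ 0.01276   , -0.99954053, -0.02749402],
       [-0.98549583, -0.00791792, -0.16951482],
       [ 0.16921924,  0.02925825, -0.98514405]]), 't': array([0.0566154 , 0.56192537, 1.1135713 ])}
{'mtx': array([[353.03185937,   0.        , 322.7164538 ],
       [  0.        , 353.03185937, 200.26548551],
       [  0.        ,   0.        ,   1.        ]]), 'hand_eye': array([[-5.54734623e-04, -9.54391160e-01, -2.98558548e-01,
         7.68576695e-02],
       [ 9.99999739e-01, -3.91039263e-04, -6.08021654e-04,
        -3.25464687e-04],
       [ 4.63542377e-04, -2.98558807e-01,  9.54391127e-01,
        -1.41837515e-01],
       [ 0.00000000e+00,  0.00000000e+00,  0.00000000e+00,
         1.00000000e+00]])}
```

View pics/scene0.png

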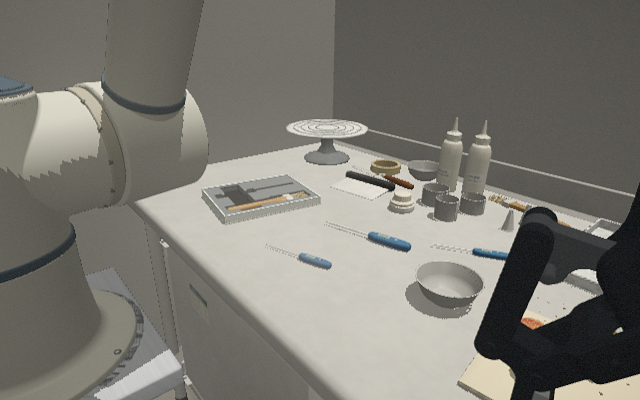

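View pics/top0.png

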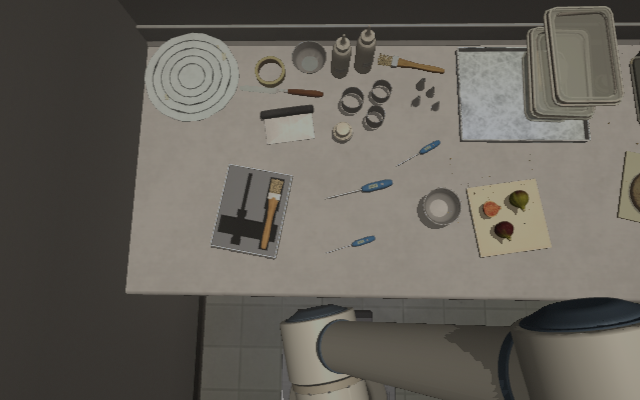

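Three thermometers show in the top view: A at (372,187), which looks largest, B at (428,148) and C at (362,242). There is also a palette knife at (300,92) and a loose pastry brush at (420,66). The tray is at (252,212), with its slot pointing up the image, away from the robot. I'll check these in crops.

```bash
python3 - <<'E'
import cv2
im=cv2.imread("pics/top0.png")
a=cv2.resize(im[135:255,315:445],None,fx=6,fy=5,interpolation=cv2.INTER_CUBIC)
a=cv2.resize(im[135:255,315:445],None,fx=5,fy=5,interpolation=cv2.INTER_CUBIC)
cv2.imwrite("pics/topA.png",a)
b=cv2.resize(im[160:260,205:300],None,fx=6,fy=6,interpolation=cv2.INTER_CUBIC)
cv2.imwrite("pics/topT.png",b)
E
```

```text
(no output)
```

View pics/topA.png

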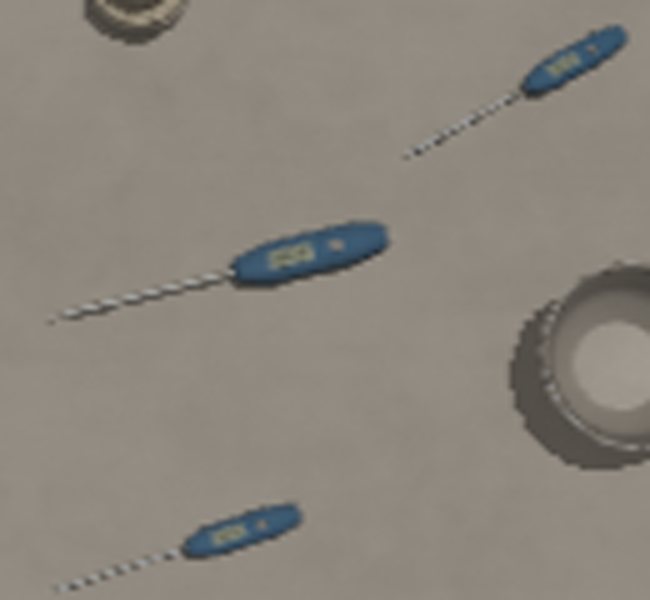

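View pics/topT.png

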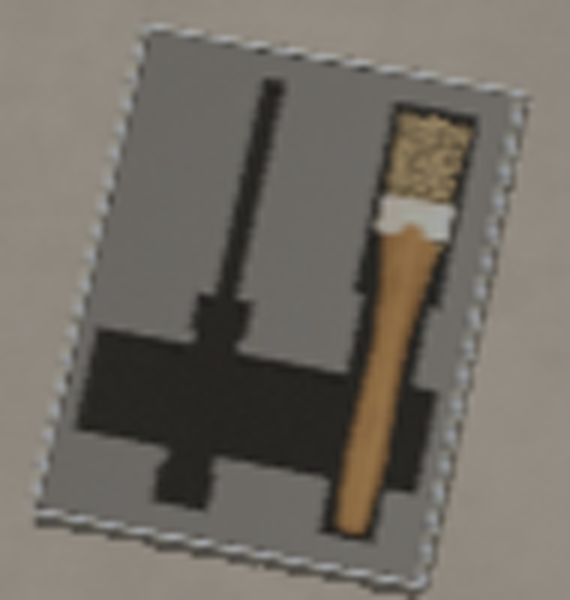

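```bash
cat > h.py <<'E'
import numpy as np, cv2
from scipy.spatial.transform import Rotation as Ro
from station import arm, kin, telemetry, viewer, ticket
def unproj(uv,z,K,R,t):
    uv=np.atleast_2d(np.array(uv,float)); d=np.c_[(uv-K[:2,2])/[K[0,0],K[1,1]],np.ones(len(uv))]@R
    c=-R.T@t; s=(z-c[2])/d[:,2]; return c+s[:,None]*d
def fixed(n):
    m=viewer.camera_model(n); return m['mtx'],m['R'],m['t']
def wristcam(pos,quat):
    m=viewer.camera_model("wrist"); H=m['hand_eye']; Rt=Ro.from_quat(quat).as_matrix()
    Rc=Rt@H[:3,:3]; c=Rt@H[:3,3]+pos; return m['mtx'],Rc.T,-Rc.T@c
def proj(X,K,R,t):
    p=(np.atleast_2d(X)@R.T+t); p=p/p[:,2:]; return (p@K.T)[:,:2]
def quat(yaw): # tool down, tool y axis at yaw+90deg?? tool x at angle yaw
    c,s=np.cos(yaw),np.sin(yaw); return Ro.from_matrix(np.array([[c,s,0],[s,-c,0],[0,0,-1]])).as_quat()
E
python3 - <<'E'
from h import *
K,R,t=fixed("top")
def crop(p,o,s): return np.array(p,float)/s+o-0.5+0.5/s
for n,p in dict(A=[(388,236),(232,272),(50,321)],B=[(626,35),(524,92),(405,157)],C=[(301,512),(183,550),(55,590)]).items():
    X=unproj(crop(p,[315,135],5),0.0085,K,R,t); print(n,X.round(4).tolist(),np.linalg.norm(X[0]-X[1]),np.linalg.norm(X[0]-X[2]))
    d=X[2]-X[0]; print('mid',X[0]+0.049*d/np.linalg.norm(d),np.degrees(np.arctan2(d[1],d[0])))
T=unproj(crop([(145,28),(527,93),(425,590),(38,515)],[205,160],6),0.023,K,R,t); print(T.round(4).tolist(),[np.linalg.norm(T[i]-T[(i+1)%4]).round(4) for i in range(4)],T.mean(0))
for a,b in((3,0),(2,1)): d=T[b]-T[a]; print(np.degrees(np.arctan2(d[1],d[0])))
for a,b in((1,0),(2,3)): d=T[b]-T[a]; print(np.degrees(np.arctan2(d[1],d[0]))-90)
print(telemetry.get_obs()['t'], Ro.from_quat(telemetry.get_obs()['eef_rot']).as_matrix())
E
```

```text
A [[0.6244, -0.1622, 0.0085], [0.6016, -0.0682, 0.0085], [0.5707, 0.0413, 0.0085]] 0.09675027611566982 0.21041134880322926
mid [ 0.61191568 -0.11481029  0.0085    ] 104.78404481894127
B [[0.7512, -0.3095, 0.0085], [0.7148, -0.2464, 0.0085], [0.6736, -0.1734, 0.0085]] 0.07285476007159132 0.15672136354552493
mid [ 0.72693589 -0.26696515  0.0085    ] 119.69829578284873
C [[0.4575, -0.1079, 0.0085], [0.4344, -0.0384, 0.0085], [0.4101, 0.0368, 0.0085]] 0.07327108883107472 0.15227192448113241
mid [ 0.44226218 -0.06137523  0.0085    ] 108.12197526456303
[[0.6724, 0.3333, 0.023], [0.6399, 0.1387, 0.023], [0.3925, 0.1825, 0.023], [0.4266, 0.3736, 0.023]] [np.float64(0.1973), np.float64(0.2512), np.float64(0.1942), np.float64(0.2491)] [0.5328568  0.25701026 0.023     ]
-9.31371887150025
-10.041668941519475
-9.488722000675423
-10.096367416185174
0.1 [[ 9.53301614e-01  3.02019829e-01 -2.37056630e-04]
 [ 3.02019909e-01 -9.53301054e-01  1.03630105e-03]
 [ 8.69971292e-05 -1.05950328e-03 -9.99999435e-01]]
```

A has a handle of 97 mm and is 210 mm overall, which matches the description. B and C have 73 mm handles and are 152–157 mm overall, so they are the look-alikes. The tray measures about 250 x 196 mm. Next I'll check IK for both grasp flips.

```bash
python3 - <<'E'
from h import *
g=np.array([0.6119,-0.1148]); o=np.array([0.5329,0.2570]); y=np.radians(-9.7)
p=o+np.array([[np.cos(y),-np.sin(y)],[np.sin(y),np.cos(y)]])@[-.056,.027]; print(p)
for f in (0,180):
  for n,xy,yaw in(('g',g,104.8),('p',p,-9.7)):
    for z in (0.12,0.003):
      q=kin.solve_ik([*xy,z],quat(np.radians(yaw+f))); print(f,n,z,None if q is None else np.round(q,2))
E
```

```text
[0.48224982 0.2930494 ]
0 g 0.12 [-0.28  0.61  1.47 -0.    1.06 -0.54]
0 g 0.003 [-0.28  0.77  1.54 -0.    0.83 -0.54]
0 p 0.12 [ 0.44  0.54  1.62 -0.    0.98  2.18]
0 p 0.003 [ 0.44  0.72  1.69 -0.    0.72  2.18]
180 g 0.12 [-0.28  0.61  1.47 -0.    1.06  2.6 ]
180 g 0.003 [-0.28  0.77  1.54 -0.    0.83  2.6 ]
180 p 0.12 [ 0.44  0.54  1.62 -0.    0.98 -0.96]
180 p 0.003 [ 0.44  0.72  1.69 -0.    0.72 -0.96]
```

```bash
python3 - <<'E'
from h import *
import json
arm.move_to([0.6119,-0.1148,0.13],quat(np.radians(104.8)))
o=telemetry.get_obs(); im=viewer.capture("wrist")
json.dump([list(o['tcp_pos']),list(o['eef_rot'])],open('w1.json','w'))
cv2.imwrite("pics/w1.png",im[:,:,::-1]); print(o['t'],o['tcp_pos'],o['ft_force'])
E
```

```text
2.4083 [ 0.61184775 -0.11571536  0.13014678] [ 0.51093058  0.12242584 -0.5978443 ]
```

View pics/w1.png

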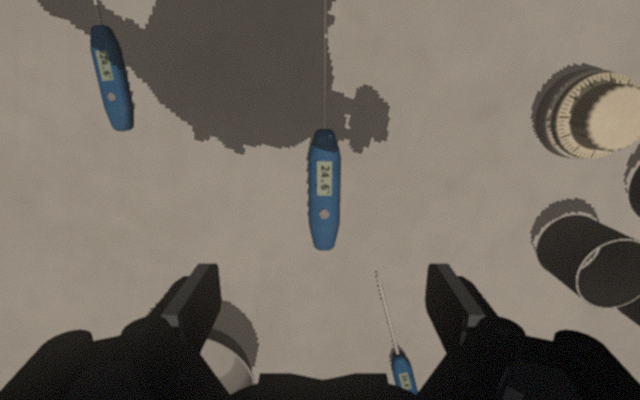

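The wrist view shows A centred, with the handle from about (324,129) to (323,250), and B and C smaller at (112,78) and (402,370). I'll measure it in an enlarged crop.

```bash
python3 - <<'E'
import cv2
im=cv2.imread("pics/w1.png")
cv2.imwrite("pics/w1c.png",cv2.resize(im[110:260,260:390],None,fx=4,fy=4,interpolation=cv2.INTER_CUBIC))
cv2.imwrite("pics/w1d.png",cv2.resize(im[0:130,290:360],None,fx=4.5,fy=4.5,interpolation=cv2.INTER_CUBIC))
E
```

```text
(no output)
```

View pics/w1c.png

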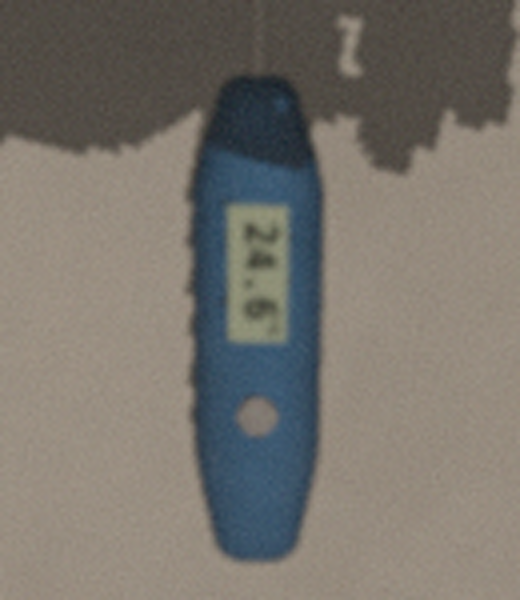

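View pics/w1d.png

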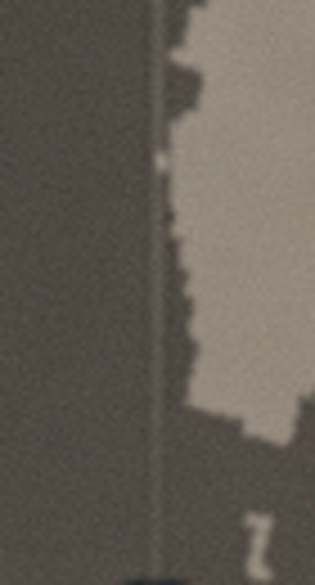

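```bash
python3 - <<'E'
from h import *
import json
p,q=json.load(open('w1.json')); C=wristcam(np.array(p),q)
X=unproj([(324.7,129.0),(324.1,249.2),(325.1,4)],0.0085,*C); print(X.round(4).tolist(),np.linalg.norm(X[0]-X[1]))
for z in (0.004,): 
  e=X[1];d=X[2]-X[1]; d/=np.linalg.norm(d); print('mid',(e+0.049*d).round(4),(X[0]-0.0485*d).round(4),np.degrees(np.arctan2(d[1],d[0])))
Rt=Ro.from_quat(q).as_matrix(); print(np.degrees(np.arctan2(Rt[1,0],Rt[0,0])), Rt[:,2])
E
```

```text
[[0.6013, -0.0676, 0.0085], [0.6255, -0.1613, 0.0085], [0.5806, 0.0118, 0.0085]] 0.09678460771460952
mid [ 0.6132 -0.1139  0.0085] [ 0.6135 -0.1145  0.0085] 104.54106429038585
104.71935844217886 [ 2.36802002e-04 -2.09592517e-04 -9.99999950e-01]
```

```bash
python3 - <<'E'
from h import *
arm.move_gripper(0.6,50)
arm.move_l([0.613,-0.1143,0.003],quat(np.radians(104.6)),max_speed=0.12)
o=telemetry.get_obs(); print(o['t'],o['tcp_pos'],o['ft_force'])
arm.move_gripper(0.0,50)
o=telemetry.get_obs(); print(o['t'],o['tcp_pos'],o['ft_force'],o['opening'])
im=viewer.capture("wrist"); cv2.imwrite("pics/w2.png",im[:,:,::-1])
E
```

```text
4.1 [ 0.61345659 -0.11443263  0.00368416] [-0.61101515 -0.35143056 -0.10268385]
4.4583 [ 0.61334862 -0.11439916  0.00378694] [-0.37664934  0.72353856  6.72521464] 0.2729846787907808
```

View pics/w2.png

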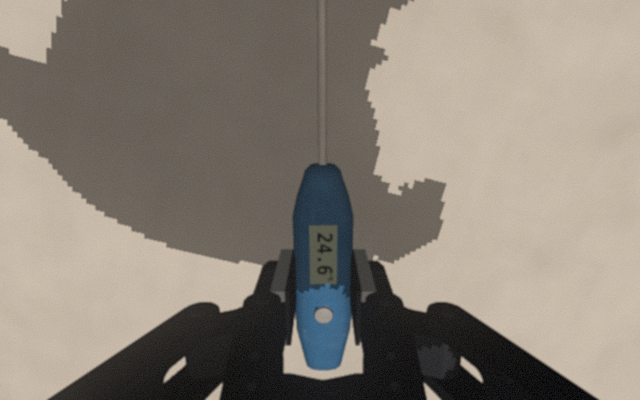

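The handle is held centrally at opening 0.273, about 23 mm, so the grip is good. I'll lift and carry it over the tray.

```bash
python3 - <<'E'
from h import *
import json
arm.move_l([0.613,-0.1143,0.10],max_speed=0.15)
arm.move_to([0.4822,0.2930,0.10],quat(np.radians(-9.7)))
arm.dwell(0.2)
o=telemetry.get_obs(); im=viewer.capture("wrist")
json.dump([list(o['tcp_pos']),list(o['eef_rot'])],open('w3.json','w'))
cv2.imwrite("pics/w3.png",im[:,:,::-1]); print(o['t'],o['tcp_pos'],o['ft_force'],o['opening'])
t=viewer.capture("top"); cv2.imwrite("pics/top3.png",t[:,:,::-1])
cv2.imwrite("pics/w3c.png",cv2.resize(im[:,170:570,::-1],None,fx=1.5,fy=1.5,interpolation=cv2.INTER_CUBIC))
E
```

```text
7.9167 [0.48232992 0.29279336 0.09997682] [ 0.07075301  0.71504379 -0.1453019 ] 0.2672283397530671
```

View pics/w3.png

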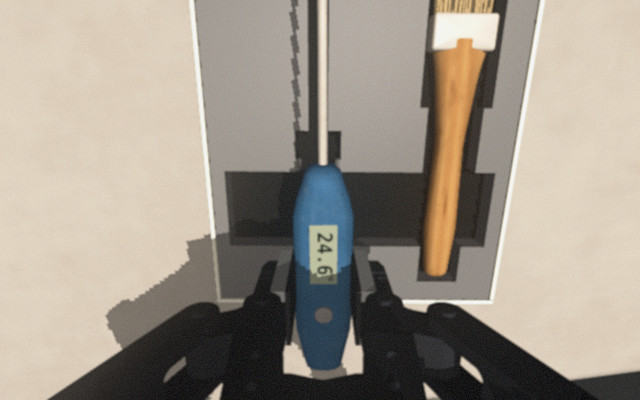

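```bash
python3 - <<'E'
import cv2
im=cv2.imread("pics/w3.png")
cv2.imwrite("pics/w3a.png",cv2.resize(im[0:190,180:360],None,fx=3,fy=3,interpolation=cv2.INTER_CUBIC))
cv2.imwrite("pics/w3b.png",cv2.resize(im[140:310,190:520],None,fx=2.4,fy=2.4,interpolation=cv2.INTER_CUBIC))
E
```

```text
(no output)
```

View pics/w3a.png

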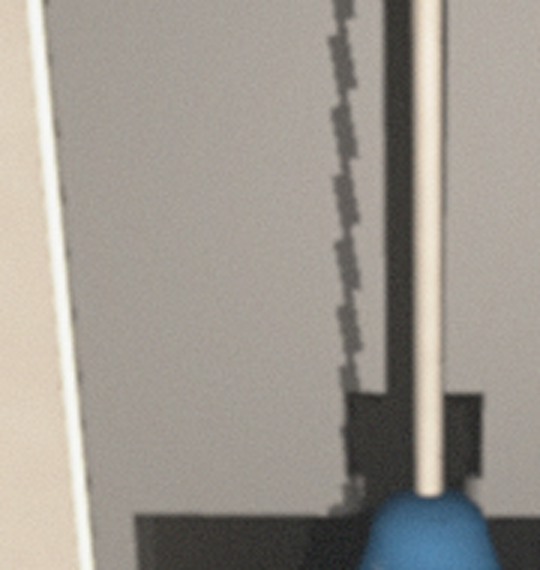

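View pics/w3b.png

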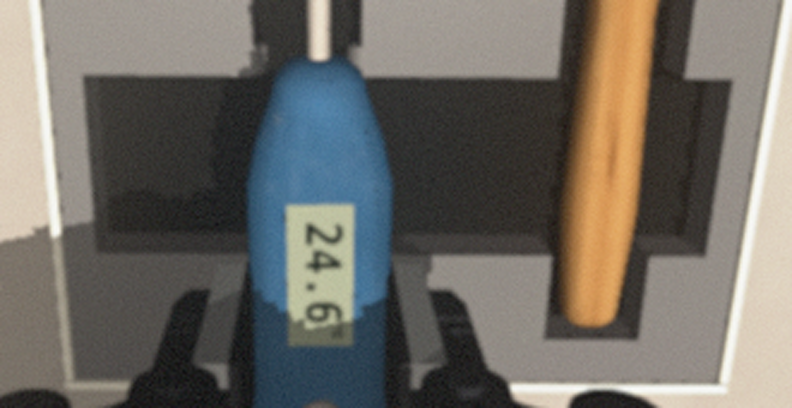

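```bash
cat > fit.py <<'E'
from h import *
import json
from scipy.optimize import least_squares
p,q=json.load(open('w3.json')); p=np.array(p); C=wristcam(p,q)
T=np.array([(-30,87,21),(-30,-87,21),(-82,87,21),(-82,-87,21),(-4,41.5,21),(-4,12.5,21),(-126,-99,23),(-126,99,23)])/1e3
U=np.array([(225.4,171.7),(495,174.2),(230.8,245),(484.2,246.3),(295.7,131.3),(340.7,131.3),(492.9,302.5),(217.5,301.3)])
def W(v,T): 
    c,s=np.cos(v[2]),np.sin(v[2]); return np.c_[v[0]+c*T[:,0]-s*T[:,1],v[1]+s*T[:,0]+c*T[:,1],T[:,2]]
r=least_squares(lambda v:(proj(W(v,T),*C)-U).ravel(),[.533,.257,-.17],loss='soft_l1')
v=r.x; print('tray',v[:2].round(4),np.degrees(v[2])); print((proj(W(v,T),*C)-U).round(1).tolist())
pm=W(v,np.array([(-.056,.027,.0145)]))[0]; print('pocket_mid',pm)
# slot edge check
print('slot edges',proj(W(v,np.array([(.03,.033,.021),(.03,.021,.021),(0.06,.033,.021)])),*C).round(1).tolist())
# held thermometer
z=p[2]+0.0047
X=unproj([(324,165.5),(323,370),(322.7,164),(321.3,4)],z,*C)
Rt=Ro.from_quat(q).as_matrix(); print('held in tool (mm)',((X-p)@Rt*1e3).round(1).tolist())
E
python3 fit.py
```

```text
tray [0.5338 0.26  ] -10.137340662317193
[[-1.2, -0.4], [1.3, -1.1], [-0.7, 0.8], [0.4, 1.1], [-0.9, -0.8], [1.1, -0.4], [0.8, 2.4], [-0.5, 2.0]]
pocket_mid [0.48347576 0.29644853 0.0145    ]
slot edges [[308.2, 72.1], [328.6, 72.2], [308.0, 15.5]]
held in tool (mm) [[48.1, -0.2, -4.7], [-51.5, -0.6, -4.7], [48.7, -0.7, -4.7], [105.0, -1.1, -4.7]]
```

```bash
python3 - <<'E'
import cv2
im=cv2.imread("pics/w3.png")
cv2.imwrite("pics/w3h.png",cv2.resize(im[150:385,260:390],None,fx=2.5,fy=2.5,interpolation=cv2.INTER_CUBIC))
im=cv2.imread("pics/top3.png")
cv2.imwrite("pics/top3c.png",cv2.resize(im[150:265,195:310],None,fx=5,fy=5,interpolation=cv2.INTER_CUBIC))
E
```

```text
(no output)
```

View pics/w3h.png

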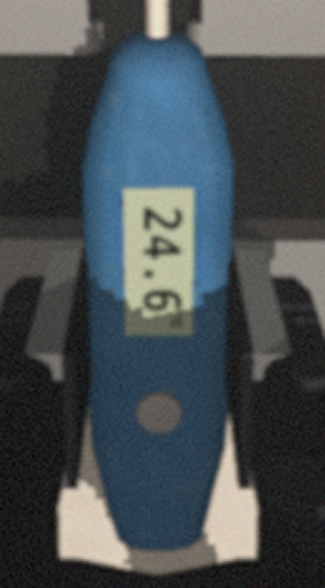

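View pics/top3c.png

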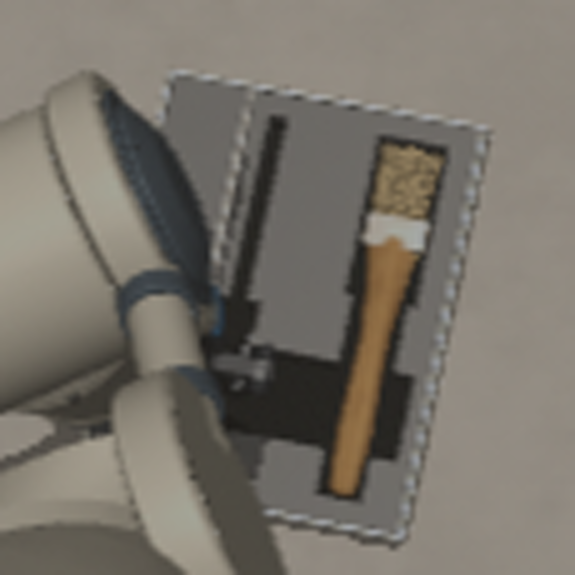

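```bash
cat >> fit.py <<'E'
print('--- with camera z/pitch free')
K,R,t=C
def cam(a):
    Rd=Ro.from_rotvec([a[1],0,0]).as_matrix(); c=-R.T@t+np.array([0,0,a[0]]); R2=Rd@R; return K,R2,-R2@c
r=least_squares(lambda a:np.r_[(proj(W(a[:3],T),*cam(a[3:]))-U).ravel(),a[3]/.002,a[4]/.01],[*v,0,0],loss='soft_l1')
print(r.x.round(4),np.degrees(r.x[2])); print((proj(W(r.x,T),*cam(r.x[3:]))-U).round(1).tolist())
pm=W(r.x,np.array([(-.056,.027,.0145)]))[0]; print('pocket_mid',pm)
X=unproj([(324,165.5),(323,370),(322.7,164),(321.3,4)],z,*cam(r.x[3:]));print('held in tool (mm)',((X-p)@Rt*1e3).round(1).tolist())
E
python3 fit.py|tail -6
```

```text
held in tool (mm) [[48.1, -0.2, -4.7], [-51.5, -0.6, -4.7], [48.7, -0.7, -4.7], [105.0, -1.1, -4.7]]
--- with camera z/pitch free
[ 0.5321  0.2602 -0.176   0.0013  0.0064] -10.08606006214762
[[-0.3, -0.3], [0.2, -1.2], [0.3, 0.2], [-0.7, 0.3], [-0.6, -0.4], [1.1, -0.1], [-0.4, 0.9], [0.7, 0.7]]
pocket_mid [0.48166271 0.29662724 0.0145    ]
held in tool (mm) [[46.9, -0.1, -4.7], [-54.4, -0.6, -4.7], [47.5, -0.7, -4.7], [104.4, -1.1, -4.7]]
```

```bash
python3 - <<'E'
from h import *
import json
arm.move_l([0.4826,0.2960,0.034],quat(np.radians(-10.3)),max_speed=0.12)
arm.dwell(0.2)
o=telemetry.get_obs(); im=viewer.capture("wrist")
json.dump([list(o['tcp_pos']),list(o['eef_rot'])],open('w4.json','w'))
cv2.imwrite("pics/w4.png",im[:,:,::-1]); print(o['t'],o['tcp_pos'],o['ft_force'],o['opening'])
cv2.imwrite("pics/w4c.png",cv2.resize(im[:,200:440,::-1],None,fx=1.5,fy=1.5,interpolation=cv2.INTER_CUBIC))
s=viewer.capture("scene"); cv2.imwrite("pics/s4.png",cv2.resize(s[150:250,180:340,::-1],None,fx=5,fy=5,interpolation=cv2.INTER_CUBIC))
E
```

```text
8.9167 [0.48299645 0.29618897 0.0347589 ] [ 1.11514478 -0.04150877 -1.88090682] 0.2683760309592605
```

View pics/w4.png

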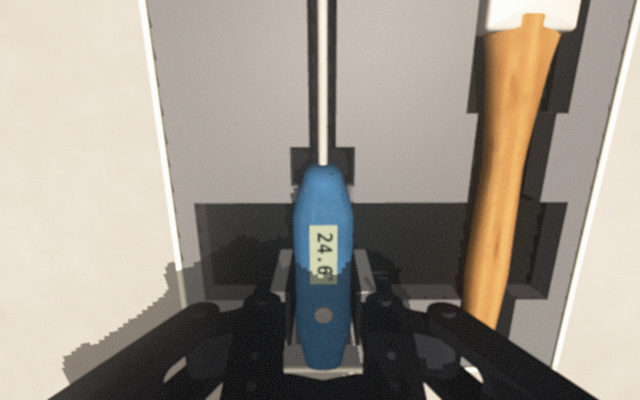

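View pics/s4.png

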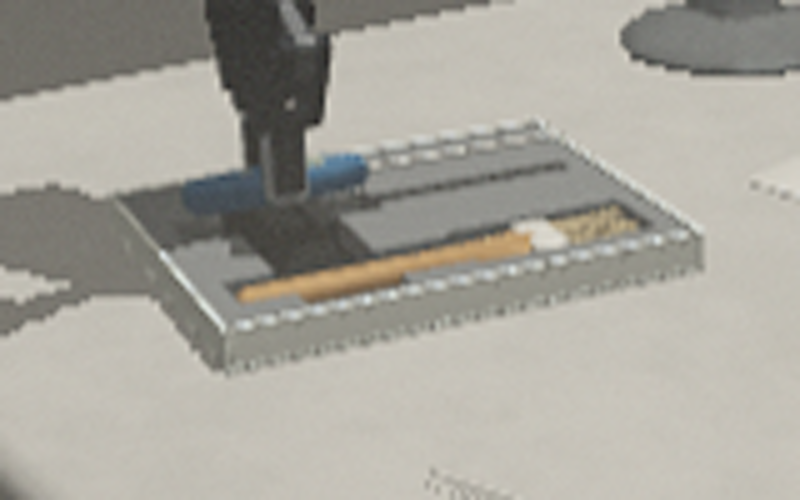

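Laterally, the probe at column 322 sits in the middle of the slot (308–336). The wide part spans 291–355, centre 323. Next I'll check the longitudinal position from this view.

```bash
python3 - <<'E'
from h import *
import json
p,q=json.load(open('w4.json')); p=np.array(p); K,R,t=wristcam(p,q); Rt=Ro.from_quat(q).as_matrix()
def cam(a):
    Rd=Ro.from_rotvec([a[1],0,0]).as_matrix(); c=-R.T@t+np.array([0,0,a[0]]); R2=Rd@R; return K,R2,-R2@c
for a in ((0,0),(.0013,.0064)):
    c=cam(a)
    f=lambda uv,z:((unproj(uv,z,*c)-p)@Rt*1e3).round(1)
    print('wide front corners (want x=52,y=+-14.5)',f([(291,148),(355,148)],.021).tolist())
    print('trough corners (x=26/-26; y=-60/+114)',f([(195.5,204),(567,203),(205,298)],.021).tolist())
    print('slot edges far y+-6',f([(308.3,20),(336,20)],.021).tolist())
    print('handle front/rear, probe',f([(323.5,165.5),(323,369)],p[2]+.0047).tolist(), f([(322.7,150),(321.6,15)],p[2]+.0047).tolist())
E
```

```text
wide front corners (want x=52,y=+-14.5) [[52.1, -14.7, 13.8], [52.1, 13.6, 13.8]]
trough corners (x=26/-26; y=-60/+114) [[26.1, -59.7, 13.8], [26.6, 112.4, 13.7], [-23.8, -60.2, 13.8]]
slot edges far y+-6 [[103.2, -6.4, 13.9], [103.1, 4.7, 13.9]]
handle front/rear, probe [[48.1, -0.4, -4.6], [-50.9, -0.6, -4.8]] [[54.2, -0.7, -4.6], [101.6, -1.0, -4.6]]
wide front corners (want x=52,y=+-14.5) [[50.9, -14.8, 13.8], [50.8, 13.7, 13.8]]
trough corners (x=26/-26; y=-60/+114) [[24.6, -60.3, 13.8], [25.0, 113.5, 13.7], [-26.1, -61.0, 13.8]]
slot edges far y+-6 [[102.3, -6.4, 13.9], [102.3, 4.7, 13.9]]
handle front/rear, probe [[46.9, -0.4, -4.7], [-53.7, -0.6, -4.8]] [[53.1, -0.7, -4.6], [100.9, -1.0, -4.6]]
```

```bash
python3 - <<'E'
import cv2
im=cv2.imread("pics/w4.png")
cv2.imwrite("pics/w4a.png",cv2.resize(im[0:220,260:390],None,fx=2.7,fy=2.7,interpolation=cv2.INTER_CUBIC))
E
```

```text
(no output)
```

View pics/w4a.png

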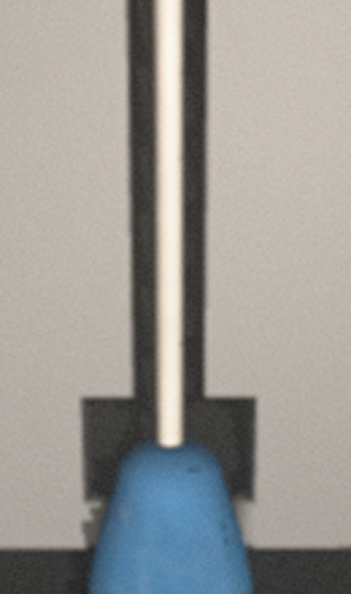

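Everything is aligned within about 0.5 mm: the wide end is at x = 52 and y is centred at −0.5, with the handle at −0.4. I'll press down in steps and watch the force.

```bash
python3 - <<'E'
from h import *
arm.move_gripper(0.0,80)
x,y=0.4826,0.2960
for z,s in((.024,.06),(.018,.03),(.014,.03),(.011,.03),(.009,.02)):
    arm.move_l([x,y,z],max_speed=s)
    o=telemetry.get_obs(); print(round(o['t'],2),o['tcp_pos'].round(4) if hasattr(o['tcp_pos'],'round') else o['tcp_pos'],np.round(o['ft_force'],1),round(o['opening'],3))
    if abs(o['ft_force'][2])>40: break
im=viewer.capture("wrist"); cv2.imwrite("pics/w5.png",im[:,:,::-1])
s=viewer.capture("scene"); cv2.imwrite("pics/s5.png",cv2.resize(s[150:250,180:340,::-1],None,fx=5,fy=5,interpolation=cv2.INTER_CUBIC))
E
```

```text
9.55 [0.4823 0.2958 0.0234] [ 0.4  0.2 -0.7] 0.255
9.9 [0.4828 0.2961 0.0179] [-1.   2.8 -0.6] 0.253
10.18 [0.4825 0.296  0.0139] [ 0.7  1.1 -0.6] 0.25
10.43 [0.4826 0.296  0.0109] [-0.3  2.1  1.8] 0.258
10.68 [0.4828 0.2962 0.0101] [-3.   0.2 22.6] 0.256
```

View pics/w5.png

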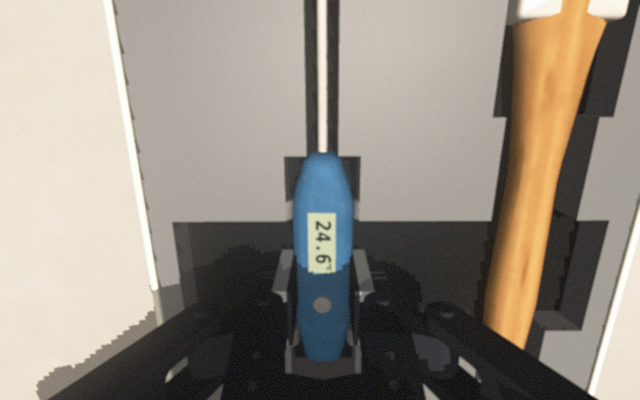

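View pics/s5.png

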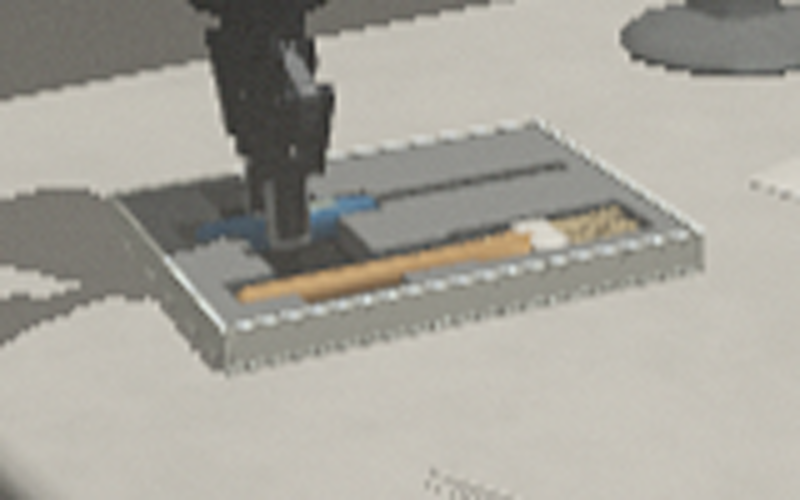

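The thermometer seems to have shifted up a little in the grip: the handle's front moved from row 165 to 153, and I read 22.6 N at the end. I'll release it, check with the camera, then press on top with closed fingers, where the contact height tells me if it is home.

```bash
python3 - <<'E'
from h import *
import json
x,y=0.4826,0.2960
arm.move_gripper(0.65)
o=telemetry.get_obs(); print(o['t'],o['tcp_pos'],np.round(o['ft_force'],1),o['opening'])
arm.move_l([x,y,0.075],max_speed=0.12); arm.dwell(0.15)
o=telemetry.get_obs(); im=viewer.capture("wrist"); cv2.imwrite("pics/w6.png",im[:,:,::-1])
json.dump([list(o['tcp_pos']),list(o['eef_rot'])],open('w6.json','w'))
s=viewer.capture("scene"); cv2.imwrite("pics/s6.png",cv2.resize(s[150:250,180:340,::-1],None,fx=5,fy=5,interpolation=cv2.INTER_CUBIC))
print(o['t'],o['tcp_pos'],np.round(o['ft_force'],1))
E
```

```text
11.2083 [0.4824371  0.29590199 0.00880576] [-0.1  0.  -0.6] 0.6496391918505298
12.0583 [0.48216241 0.2957511  0.07414449] [-0.3 -0.2 -0.1]
```

View pics/w6.png

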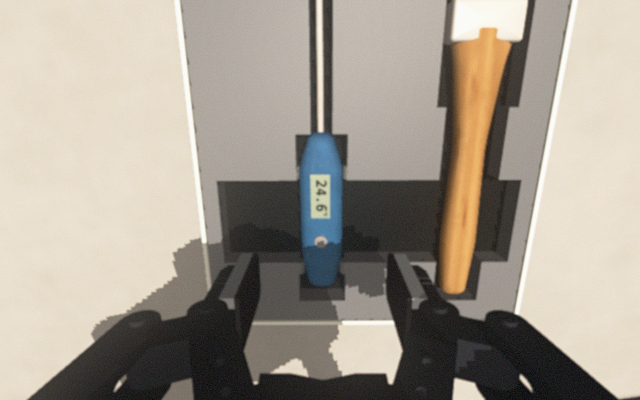

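View pics/s6.png

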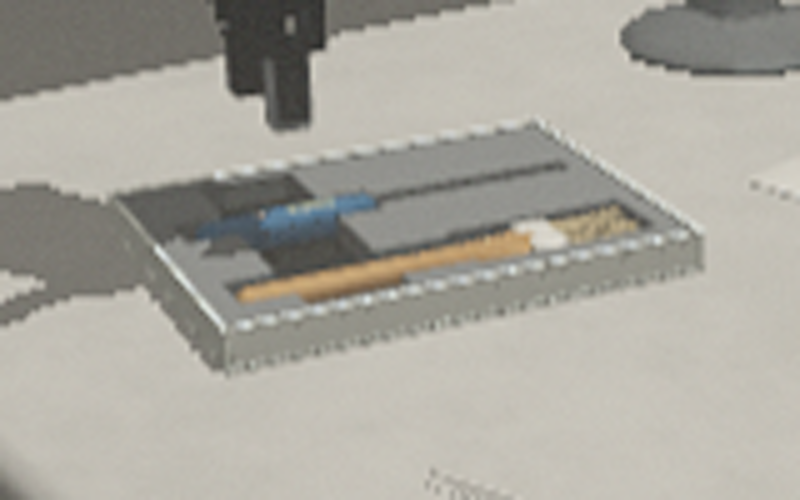

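```bash
python3 - <<'E'
from h import *
import json
p,q=json.load(open('w6.json')); p=np.array(p); C=wristcam(p,q); Rt=Ro.from_quat(q).as_matrix()
x0=np.array([.4826,.2960,0]); ex=np.array([np.cos(np.radians(-10.2)),np.sin(np.radians(-10.2)),0])
for n,d,z in(('wide front',.052,.021),('wide front floor',.052,.006),('wide rear',-.053,.021),('wide rear floor',-.053,.006),('h front home',.048,.0145),('h rear home',-.049,.0145),('h front up8',.048,.0225),('h rear up8',-.049,.0225)):
    print(n,proj(x0+d*ex+[0,0,z],*C).round(1))
arm.move_gripper(0.0,30)
y=.2960; x=.4826
for z,s in((.03,.12),(.0265,.03),(.0245,.02),(.0235,.02),(.0225,.02),(.0215,.02),(.0205,.02)):
    arm.move_l([x,y,z],max_speed=s)
    o=telemetry.get_obs(); print(round(o['t'],2),np.round(o['tcp_pos'],4),np.round(o['ft_force'],1),round(o['opening'],3))
    if o['ft_force'][2]>18: break
E
python3 - <<'E'
import cv2
im=cv2.imread("pics/w6.png")
cv2.imwrite("pics/w6a.png",cv2.resize(im[110:310,230:410],None,fx=3,fy=3,interpolation=cv2.INTER_CUBIC))
E
```

```text
wide front [[323.1 136. ]]
wide front floor [[323.  132.8]]
wide rear [[323.4 302.4]]
wide rear floor [[323.4 289.7]]
h front home [[323.1 141.7]]
h rear home [[323.4 291.3]]
h front up8 [[323.1 143.8]]
h rear up8 [[323.4 298.3]]
13.25 [0.4826 0.296  0.0301] [ 0.3 -0.4 -0. ] 0.001
13.52 [0.4828 0.2961 0.0269] [ 0.4  0.3 -1. ] 0.003
13.77 [0.4826 0.296  0.0245] [-0.8 -0.5  0.4] -0.001
14.02 [0.4827 0.296  0.0235] [0.3 0.7 1.7] 0.002
14.27 [0.4828 0.2959 0.0231] [-1.7 -3.4 13.9] -0.003
14.52 [0.4828 0.2958 0.0229] [-5.3 -6.5 30.8] 0.002
```

View pics/w6a.png

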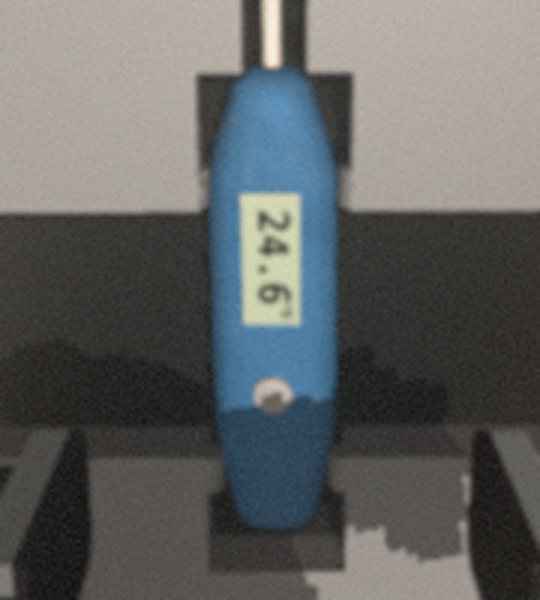

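At the centre the top is at z = 0.0230 under load, which is exactly home. However, the picture suggests the thermometer lies several mm forward: the handle's front is at row 132, and I predicted 142. I'll check the level front and rear, then look from a better angle.

```bash
python3 - <<'E'
from h import *
import json
x0=np.array([.4826,.2960]); a=np.radians(-10.2); ex=np.array([np.cos(a),np.sin(a)])
arm.move_l([*x0,.028],max_speed=.1)
for d in (.024,-.024):
    P=x0+d*ex
    arm.move_l([*P,.028],max_speed=.1)
    for z in (.0245,.0232,.0222):
        arm.move_l([*P,z],max_speed=.03)
        o=telemetry.get_obs(); print(d,round(o['t'],2),np.round(o['tcp_pos'],4),np.round(o['ft_force'],1))
        if o['ft_force'][2]>12: break
    arm.move_l([*P,.030],max_speed=.1)
P=x0-.04*ex
arm.move_l([*P,.10],quat(a),max_speed=.2); arm.dwell(.15)
o=telemetry.get_obs(); im=viewer.capture("wrist"); cv2.imwrite("pics/w7.png",im[:,:,::-1])
json.dump([list(o['tcp_pos']),list(o['eef_rot'])],open('w7.json','w'))
print(o['t'],o['tcp_pos'],np.round(o['ft_force'],1))
cv2.imwrite("pics/w7a.png",cv2.resize(im[0:260,230:430,::-1],None,fx=3,fy=2.3,interpolation=cv2.INTER_CUBIC))
E
```

```text
0.024 15.43 [0.5056 0.2917 0.0242] [0.2 0.2 1.1]
0.024 15.68 [0.5061 0.2918 0.0232] [-0.5 -0.7  0.1]
0.024 15.93 [0.5062 0.2918 0.023 ] [-4.4 -2.1 17.5]
-0.024 17.07 [0.4593 0.3001 0.0242] [ 1.2 -0.1  0.5]
-0.024 17.32 [0.4592 0.3002 0.0232] [ 0.7 -0.4 -0.2]
-0.024 17.57 [0.4591 0.3003 0.0229] [-2.9 -1.6 16.6]
18.4833 [0.44287438 0.30280323 0.09910856] [0.5 0.5 0.2]
```

View pics/w7.png

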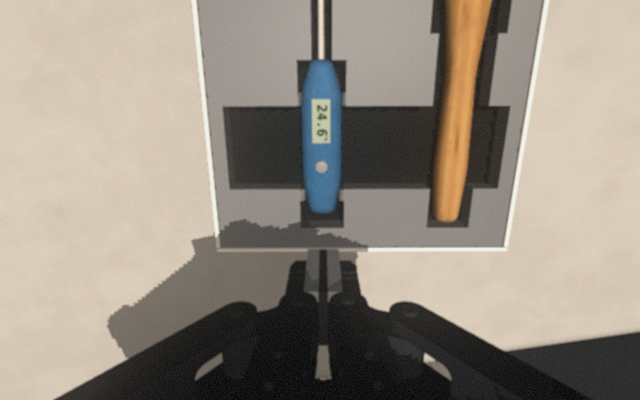

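View pics/w7a.png

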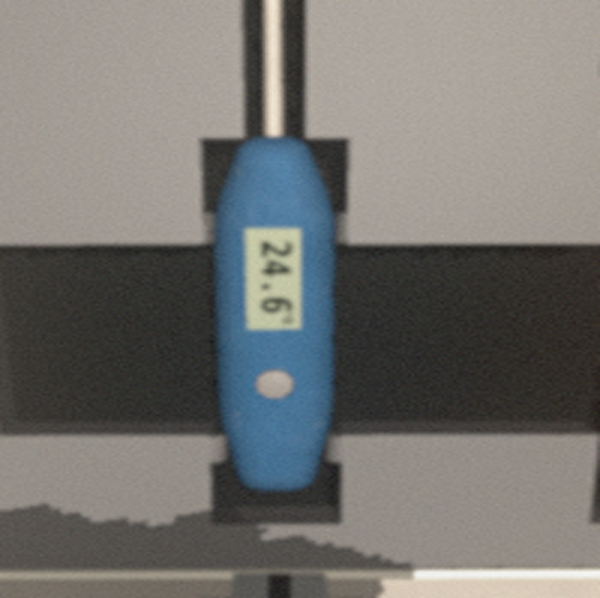

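```bash
python3 - <<'E'
from h import *
import json
from scipy.optimize import least_squares
p,q=json.load(open('w7.json')); p=np.array(p); C=wristcam(p,q)
def W(v,T):
    c,s=np.cos(v[2]),np.sin(v[2]); return np.c_[v[0]+c*T[:,0]-s*T[:,1],v[1]+s*T[:,0]+c*T[:,1],T[:,2]]
# pocket frame, handle-less features (origin pocket_mid xy)
T=np.array([(26,60,21),(26,-114,21),(-26,60,21),(-26,-114,21),(52,14.5,21),(52,-14.5,21),(-53,14.5,21),(-53,-14.5,21),(-70,72,23),(-70,-126,23)])/1e3
U=np.array([(223.5,107),(509.5,107),(230.5,188.5),(498,188),(297.2,60.5),(346.3,60.5),(301.3,227.3),(343.5,227),(218.5,250),(507,249.5)])
K,R,t=C
def cam(a):
    Rd=Ro.from_rotvec([a[1],0,0]).as_matrix(); c=-R.T@t+np.array([0,0,a[0]]); R2=Rd@R; return K,R2,-R2@c
r=least_squares(lambda a:np.r_[(proj(W(a[:3],T),*cam(a[3:]))-U).ravel(),a[3]/.002,a[4]/.01],[.4826,.296,-.178,0,0],loss='soft_l1')
print(r.x.round(4),np.degrees(r.x[2])); print((proj(W(r.x,T),*cam(r.x[3:]))-U).round(1).tolist())
for s in (0,2,4):
    H=np.array([(48+s,0,14.5),(-49+s,0,14.5),(48+s,0,16),(-49+s,0,16),(-49+s,0,11)])/1e3
    print(s,proj(W(r.x,H),*cam(r.x[3:])).round(1).tolist())
X=unproj([(321.3,60),(321.5,213.5)],.0145,*cam(r.x[3:])); c,s=np.cos(r.x[2]),np.sin(r.x[2]); d=X[:,:2]-r.x[:2]; print('in pocket frame',(np.c_[d@[c,s],d@[-s,c]]*1e3).round(1).tolist())
E
```

```text
[ 0.482   0.2966 -0.1748  0.0021  0.0058] -10.01658649273068
[[0.1, -0.3], [0.2, -1.4], [0.2, 0.4], [-0.9, -0.1], [0.1, 0.0], [0.5, -0.2], [-0.0, -0.2], [0.7, -0.1], [-0.6, 1.5], [-0.5, 0.9]]
0 [[322.1, 68.3], [322.7, 218.0], [322.1, 68.2], [322.7, 218.8], [322.7, 216.3]]
2 [[322.1, 64.8], [322.7, 215.3], [322.1, 64.6], [322.7, 216.1], [322.7, 213.6]]
4 [[322.0, 61.2], [322.7, 212.6], [322.0, 61.0], [322.7, 213.3], [322.7, 210.9]]
in pocket frame [[52.7, 0.4], [-45.7, 0.8]]
```

The handle is level and down: the top is at 23.0 mm at front, centre and rear under 17–31 N. But it lies about 3.5 mm forward, almost touching the front wall. There is plenty of time, so I'll grip it gently in the trough, draw it back about 3 mm, release and press again.

```bash
python3 - <<'E'
from h import *
import json
x0=np.array([.4826,.2960]); a=np.radians(-10.1); ex=np.array([np.cos(a),np.sin(a)])
def st(n):
    o=telemetry.get_obs(); print(n,round(o['t'],2),np.round(o['tcp_pos'],4),np.round(o['ft_force'],1),round(o['opening'],3)); return o
arm.move_gripper(0.6,45)
arm.move_l([*x0,.07],quat(a),max_speed=.2)
arm.move_l([*x0,.0105],max_speed=.12); st('down')
arm.move_gripper(0.0,45); st('grip')
P=x0-.0033*ex
arm.move_l([*P,.0100],max_speed=.02); st('drag')
arm.dwell(.15); st('drag2')
arm.move_gripper(0.6); st('open')
arm.move_l([*P,.10],max_speed=.25)
P=x0-.04*ex
arm.move_l([*P,.10],quat(a),max_speed=.2); arm.dwell(.1)
o=st('view'); im=viewer.capture("wrist"); cv2.imwrite("pics/w8.png",im[:,:,::-1])
json.dump([list(o['tcp_pos']),list(o['eef_rot'])],open('w8.json','w'))
cv2.imwrite("pics/w8a.png",cv2.resize(im[0:260,230:430,::-1],None,fx=3,fy=2.3,interpolation=cv2.INTER_CUBIC))
E
```

```text
down 20.12 [0.4827 0.2962 0.0111] [ 0.5  0.9 -0.8] 0.603
grip 20.48 [0.483  0.2962 0.0115] [-2.4 -1.5  9.1] 0.265
drag 20.8 [0.4813 0.2972 0.0115] [ 5.4 -1.7 11.6] 0.272
drag2 20.95 [0.4814 0.2972 0.0115] [ 5.8 -1.6 11. ] 0.268
open 21.33 [0.4792 0.2965 0.01  ] [-0.1 -0.5  0.4] 0.603
view 22.27 [0.4433 0.303  0.0994] [ 1.   0.3 -0.4] 0.599
```

View pics/w8a.png

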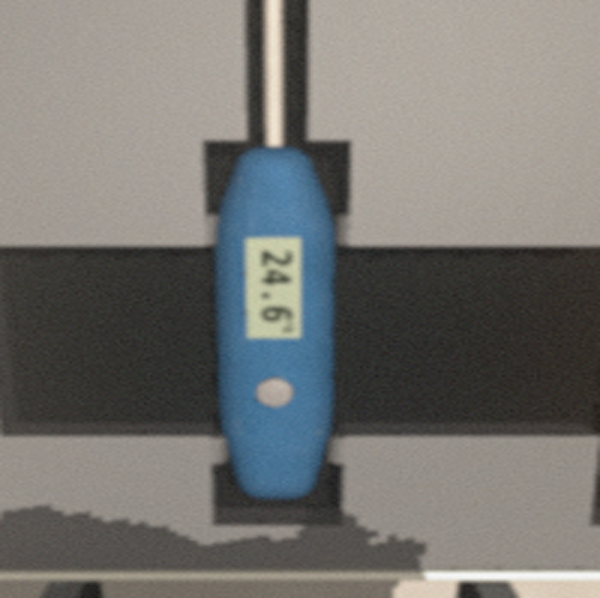

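It moved back about 2 mm and is now clear at both ends (front row 64, rear row 216). I'll do the last press with closed fingers, then retreat and take a final look.

```bash
python3 - <<'E'
from h import *
x0=np.array([.4826,.2960]); a=np.radians(-10.1); ex=np.array([np.cos(a),np.sin(a)])
def st(n):
    o=telemetry.get_obs(); print(n,round(o['t'],2),np.round(o['tcp_pos'],4),np.round(o['ft_force'],1),round(o['opening'],3)); return o
arm.move_gripper(0.0,30)
for d in (-.022,.022,0):
    P=x0+d*ex
    arm.move_l([*P,.028],max_speed=.2)
    for z in (.0236,.0222):
        arm.move_l([*P,z],max_speed=.03); o=st(d)
        if o['ft_force'][2]>14: break
    arm.move_l([*P,.028],max_speed=.1)
P=x0-.04*ex
arm.move_l([*P,.13],max_speed=.2); arm.dwell(.1); st('end')
im=viewer.capture("wrist"); cv2.imwrite("pics/w9.png",im[:,:,::-1])
s=viewer.capture("scene"); cv2.imwrite("pics/s9.png",cv2.resize(s[150:250,180:340,::-1],None,fx=5,fy=5,interpolation=cv2.INTER_CUBIC))
E
```

```text
-0.022 23.69 [0.461  0.3    0.0242] [0.7 0.3 0.4] 0.002
-0.022 23.94 [0.4612 0.3    0.0229] [-1.4 -2.1 12.1] 0.0
0.022 24.86 [0.5034 0.2922 0.0233] [-0.6  0.2 -0.4] -0.002
0.022 25.11 [0.5037 0.2922 0.0229] [-6.1 -1.7 19.4] 0.003
0 25.92 [0.4829 0.2959 0.0233] [-0.9 -0.3  0.5] -0.003
0 26.17 [0.483  0.296  0.0229] [-2.9 -0.9 17.2] -0.0
end 27.22 [0.443  0.3026 0.1287] [ 0.4 -0.1 -0. ] 0.001
```

View pics/w9.png

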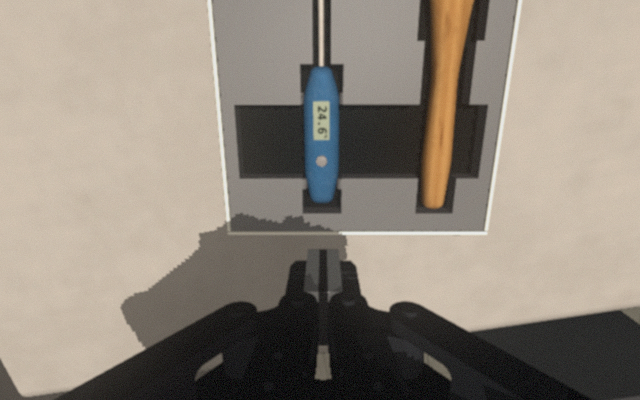

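View pics/s9.png

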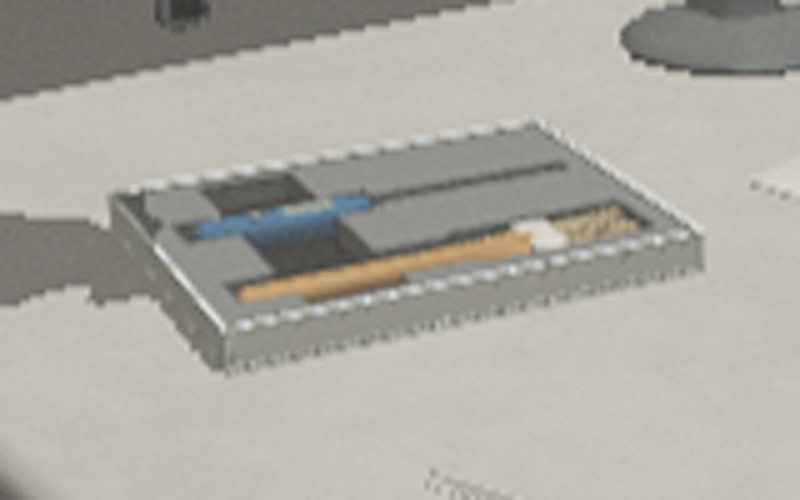

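The thermometer lies face up in its cut-out: handle from row 67 to 203, with a gap at both ends and the probe centred in its slot. Its top is at 22.9 mm at all three pressed points. The brush is undisturbed, at about (440,110), and the gripper is clear, so I'm handing it in.

```bash
python3 -c "
from station import ticket,telemetry
print(ticket.close_job(), telemetry.get_obs()['t'])"
```

```text
the job is handed in; nothing more can be done
the job is handed in; nothing more can be done
```

The largest of the three thermometers (97 mm handle, 210 mm overall) is in its tray cut-out, face up with the probe in the slot. It is pressed home and released, and the job was handed in at about 27 s.

- **Height:** pressing with closed fingers at the rear, centre and front found the top at 22.9 mm under 12–19 N. Fully home is 23 mm, so it is level on the floor.
- **Position along the cut-out:** during the first press it slid about 3.5 mm forward in the grip, close to the front wall. I gripped it again in the trough and drew it back. It now lies roughly 2 mm forward of nominal, clear at both ends; that figure comes from the wrist picture.
- **Brush and gripper:** the brush looks unmoved in its pocket, and the gripper was clear of everything.
- **Checks that disagreed:** the top and wrist cameras differed by about 3 mm on the tray's y position. I relied on the wrist view, because it shows the tray and the thermometer in the same picture.

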